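Lid a food tub and fold down its four clips

TASK

In the cold store, put the loose lid on the open food tub, let go of it, and then fold all four hinged clips down over the lid's edge, each pressed fully home until it stops, so that it clamps the lid tight. Each clip's screw is set differently, so feel for its stop. The clips are stiff but brittle: press firmly but gently, never knocking or forcing a clip or the tub (they break at 25 N), and leave the other goods where they are.

Things in the scene. Friction and masses are not known exactly. Their poses are not given: they have to be found in the camera images.
- tub: White food tub, fixed to the worktop. Origin: centre of its underside; x along its long side, z up. Rim ledge outer size 170 (x) by 130 (y), 16 wide, top 80 up; opening 138 by 98. A clip at the middle of each side; all hinge lines lie 90 above the origin. Tub and clips break if pushed or knocked with more than 25 N: touch them at 50 mm/s or slower.
- tub_rim (a point): Centre of the opening at rim height, 80 above the tub's origin. A flat black seal runs round the rim. The lid's plate rests on the rim all round.
- lid_grip (a point): Middle of the bar handle of the loose blue lid: 44 above the lid's underside, 23 above its plate's top, 11 below the handle's top. Axes as the lid's: x along its long side, z up. Handle 60 long (x), 14 thick (y), 34 high. Lid resting home in the rim: this point is 109 above the tub's origin.
- lid: The lid (300 g), right way up on the worktop. Origin: centre of its underside. Plate 166 (x) by 126 (y), 6 thick, its underside 15 above the origin; below it a plug 130 by 90 (lowest 6 mm: 122 by 82) that drops into the tub's opening with 4 mm play all round. Fits either way round, x along the tub's x. At each edge's middle a springy black pad, 2.5 proud (flush at 8 N).
- jar_mid (a point): Centre of a bystander jar with a steel cap, 64 across, 85 high.
- tin_mid (a point): Centre of a bystander tin, 72 across, 70 high.
- carton_mid (a point): Centre of a bystander cardboard carton 90 by 130 by 70.
- clip0: Clip flap on the tub's -x side, hinge line at tub x=-93, y=0 (mm). Origin: middle of its hinge line; x: to its free edge, z: out of its outer face. Upright: x up; folded: x to the tub's middle. Starts 0.2 to 0.5 rad outwards of upright. Stiff hinge, stays where left: 6 N at 34 from the hinge moves it, straight down on a steep flap jams. Once its foot meets the lid's pad the push rises to about 9 N, then it stops hard.
- clip0_press (a point): Where to push clip0: on its outer face, 34 from the hinge line, mid-width; moves with the flap. Flap 46 wide, 5 thick, reaches 44 from the hinge; outer face 5 off the hinge plane. A set-screw foot under it, 19 from the hinge, is set differently on each clip (4 to 9 out): home is anywhere from level to 0.27 rad short of it, found only by feel.
- clip1: Clip flap on the tub's +x side, hinge line at tub x=+93, y=0 (mm). Origin: middle of its hinge line; x: to its free edge, z: out of its outer face. Upright: x up; folded: x to the tub's middle. Starts 0.2 to 0.5 rad outwards of upright. Stiff hinge, stays where left: 6 N at 34 from the hinge moves it, straight down on a steep flap jams. Once its foot meets the lid's pad the push rises to about 9 N, then it stops hard.
- clip1_press (a point): Where to push clip1: on its outer face, 34 from the hinge line, mid-width; moves with the flap. Flap 46 wide, 5 thick, reaches 44 from the hinge; outer face 5 off the hinge plane. A set-screw foot under it, 19 from the hinge, is set differently on each clip (4 to 9 out): home is anywhere from level to 0.27 rad short of it, found only by feel.
- clip2: Clip flap on the tub's -y side, hinge line at tub x=0, y=-73 (mm). Origin: middle of its hinge line; x: to its free edge, z: out of its outer face. Upright: x up; folded: x to the tub's middle. Starts 0.2 to 0.5 rad outwards of upright. Stiff hinge, stays where left: 6 N at 34 from the hinge moves it, straight down on a steep flap jams. Once its foot meets the lid's pad the push rises to about 9 N, then it stops hard.
- clip2_press (a point): Where to push clip2: on its outer face, 34 from the hinge line, mid-width; moves with the flap. Flap 46 wide, 5 thick, reaches 44 from the hinge; outer face 5 off the hinge plane. A set-screw foot under it, 19 from the hinge, is set differently on each clip (4 to 9 out): home is anywhere from level to 0.27 rad short of it, found only by feel.
- clip3: Clip flap on the tub's +y side, hinge line at tub x=0, y=+73 (mm). Origin: middle of its hinge line; x: to its free edge, z: out of its outer face. Upright: x up; folded: x to the tub's middle. Starts 0.2 to 0.5 rad outwards of upright. Stiff hinge, stays where left: 6 N at 34 from the hinge moves it, straight down on a steep flap jams. Once its foot meets the lid's pad the push rises to about 9 N, then it stops hard.
- clip3_press (a point): Where to push clip3: on its outer face, 34 from the hinge line, mid-width; moves with the flap. Flap 46 wide, 5 thick, reaches 44 from the hinge; outer face 5 off the hinge plane. A set-screw foot under it, 19 from the hinge, is set differently on each clip (4 to 9 out): home is anywhere from level to 0.27 rad short of it, found only by feel.
There are look-alikes about, which are no part of the job. What is meant by the lid is not pink, and is the larger of those in its own colour. Several things have the shape of the tub; the one meant has the colours described above.

How it is judged (in metres and radians):
On the way:
1. the lid lies in the tub's rim, level and let go (x of lid_grip in the frame of tub between -0.006 and 0.006 m and y of lid_grip in the frame of tub between -0.006 and 0.006 m and angle between the x axis of lid_grip and the x axis of tub, either way round below 0.08 rad and z of lid_grip in the frame of tub below 0.1115 m and angle between lid_grip's own z axis and vertical below 0.035 rad and contact force between the fingers and lid below 0.1 N), for 0.2 s.
At the end, for the whole second after the job is handed in: The lid is on the tub, within 6 mm and 0.08 rad of square, level within 0.02 rad, its handle point at most 110.5 mm above the tub's origin; each of the four clips bears on the lid with more than 4 N (the lid's pad there at least half squeezed); all released and at rest (x of lid_grip in the frame of tub between -0.006 and 0.006 m and y of lid_grip in the frame of tub between -0.006 and 0.006 m and angle between the x axis of lid_grip and the x axis of tub, either way round below 0.08 rad and z of lid_grip in the frame of tub below 0.1105 m and angle between lid_grip's own z axis and vertical below 0.02 rad and contact force between each of clip0, clip1, clip2, clip3 and lid above 4 N and contact force between the fingers and tub below 0.1 N and contact force between the fingers and lid below 0.1 N and linear speed of lid below 0.02 m/s); the robot touches nothing.
It fails at once if the tub or a clip is pushed with more than 25 N (contact force between any of the fingers, the arm and tub above 25 N).
It fails at once if one of the other goods is moved by more than 20 mm (distance of any of jar_mid, tin_mid, carton_mid from where it was at the start of the episode above 0.02 m).
It also fails if it takes over 72 s, if anything falls off the work surface, if the arm or the gripper's body presses on something with over 40 N, if the wrist force passes 120 N, or if a joint passes its speed limit or range.

ROBOT

A 6-joint arm with a two-finger parallel gripper is mounted at the origin on the work surface. World frame = base frame: x ahead of the robot, y to its left, z up, the work surface at z = 0. Lengths are in mm, angles in rad, forces in N, time in s.
With the tool pointing down it reaches from about 350 to 1000 mm from the base axis. Payload 7.1 kg.
Tool frame: the origin (TCP) lies between the finger pads; the fingertips stand 14 mm ahead of it and the grasp point (between the pads) lies 5 mm behind it; z points along the fingers, x is the direction in which the jaws open and shut, and the axes are right-handed (so a half turn about z gives the same grasp; the last joint's range is limited). The gripper opens to 85 mm and grips with 20 to 120 N. Pads are 22 mm wide; open, the fingers measure 114 mm over their backs; the gripper's body (76 mm by 85 mm) begins 54 mm behind the grasp point. The pads swing forward as they close: fully open they stand 13 mm farther back than shut.
Start: joints at [1.325, 0.423, 1.63, -0, 1.089, -0.019], TCP at [140.507, 608.985, 245.319] pointing down, gripper open.
Joint ranges: [-3, 3], [-0.9, 2.11], [0.09, 2.58], [-1.31, 4.45], [0.11, 2.69], [-2.54, 2.54]. Speed limits (rad/s): [2.39, 2.39, 3.01, 3.14, 3.14, 3.14].

INTERFACE

Orientations are given as a rotation vector (axis times angle).
In Python, from bench import arm, cams gives the robot as it stands. Calls block until the motion is done:
- arm.movep(position, orientation): joint-space move of the TCP to a pose.
- arm.move_l(position, feed=150, frame=None): straight line of the TCP; frame=None keeps the orientation; feed is the mean speed in mm/s.
- arm.movej(angles): joint-space move.
- arm.let_go() and arm.close(): open the fingers fully, or close them until they stop; the grip force is fixed at half the most.
- arm.sleep(seconds).
- arm.inverse_kinematics(position, orientation): joint angles nearest the present ones, or None.
- arm.observe(): the state.
- cams.capture(name): name is "scene" or "side" or "wrist"; returns the picture (384x512x3 uint8, red, green, blue); there is no depth.
- cams.camera_params(name): a dict with "fx", "fy", "cx", "cy" (pixels), "R" (3x3) and "t" (3): a world point X has camera coordinates R X + t. Camera axes: x right, y down, z forward; pixel columns grow to the right and rows downward; lengths in mm; the calibration is good to about 2 mm. A picture is of the moment at which its call begins: read the wrist's pose just before it. camera_params takes no time and is no camera call; for the wrist camera it gives the pose at the moment of the call.
A pose or a line that the arm cannot do raises arm.MotionError and nothing moves.
- arm.job_done(): hands the job in, once; it reports no verdict.
The state is a dict: "time": time; "joints": joint angles; "qvel": joint speeds; "joint_torque": joint torques, N m; "tcp_pos": TCP position; "orientation": TCP orientation; "ft_force": force on the tool from outside, world axes, zero at the start; "torque": the same for the moment, N m; "finger_gap": finger opening in mm.
Only numpy, scipy, OpenCV 4.12 (cv2) and the standard library are available. Lean on these libraries where they do the work, as an engineer would, in place of code of your own. Each camera call takes 0.05 s, during which the arm holds its last target. There are 200 camera calls.

## Working session

There is one attempt and no reset: what is moved stays moved. The work goes in short steps, each a Python script; the robot and the scene stay as the last script left them, time stands still between calls to the robot, and variables do not carry over. Pictures are saved under pics/ and viewed, about 8 in all and at most 12, crops included, and the job is handed in when it is done.

```bash
ls; mkdir -p pics; python3 - <<'E'
from bench import arm,cams
import cv2
for n in ["scene","side","wrist"]:
    p=cams.capture(n); cv2.imwrite(f"pics/{n}0.png",cv2.cvtColor(p,cv2.COLOR_RGB2BGR))
    c=cams.camera_params(n); print(n,c)
a=cv2.imread("pics/scene0.png");b=cv2.imread("pics/side0.png")
import numpy as np
cv2.imwrite("pics/both.png",cv2.resize(np.hstack([a,b]),(800,300)))
print(arm.observe())
E
```

```text
pics
scene {'fx': 351.2805875121479, 'fy': 351.2805875121479, 'cx': 259.15748230943194, 'cy': 190.24686496320223, 'R': array([[-0.51315273,  0.85823691,  0.01018264],
       [ 0.69283082,  0.42119832, -0.58530115],
       [-0.50661596, -0.29329404, -0.81075205]]), 't': array([ 196.39054645, -318.46880346, 1415.23096976])}
side {'fx': 367.9008207595832, 'fy': 367.9008207595832, 'cx': 258.4383336756882, 'cy': 191.88632647872186, 'R': array([[ 0.888106  , -0.45952652, -0.01015392],
       [-0.36535797, -0.69236201, -0.6222125 ],
       [ 0.27889296,  0.55630048, -0.78278254]]), 't': array([-431.80028765,  275.15506261,  830.17674111])}
wrist {'fx': 312.6856515541817, 'fy': 312.6856515541817, 'cx': 254.5971846540427, 'cy': 189.21786670408423, 'R': array([[ 0.22475056,  0.97441481, -0.00172318],
       [ 0.93707954, -0.2156536 ,  0.2745459 ],
       [ 0.26714998, -0.0633191 , -0.96157245]]), 't': array([-622.89311616,  -34.84832502,  380.52936142])}
{'time': 0.15, 'joints': array([ 1.32501676e+00,  4.23666521e-01,  1.63053871e+00,  1.33557051e-05,
        1.08859384e+00, -1.90223427e-02]), 'qvel': array([-0.0001968 , -0.0031035 , -0.00122458,  0.0013731 , -0.00100082,
        0.00010881]), 'joint_torque': array([ 1.56543692e-04, -5.57761788e+01, -2.82017863e+01, -9.77545324e-05,
        4.81541996e-03, -4.22377423e-05]), 'tcp_pos': array([140.39407929, 608.59315603, 244.71395695]), 'orientation': array([ 2.45794297e+00,  1.95539575e+00, -1.51610584e-03]), 'ft_force': array([ 0.68434528, -0.2995669 , -0.02682736]), 'torque': array([-0.04507321, -0.01114994, -0.03361845]), 'finger_gap': 85.4955953166303}
```

View pics/scene0.png

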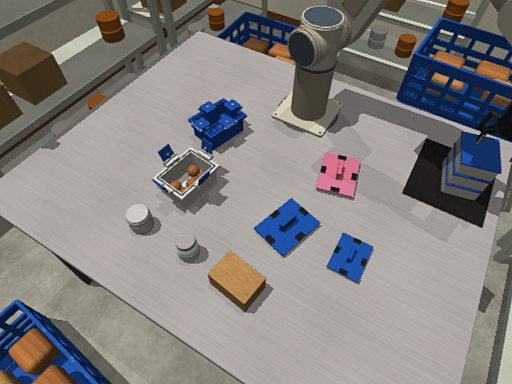

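View pics/side0.png

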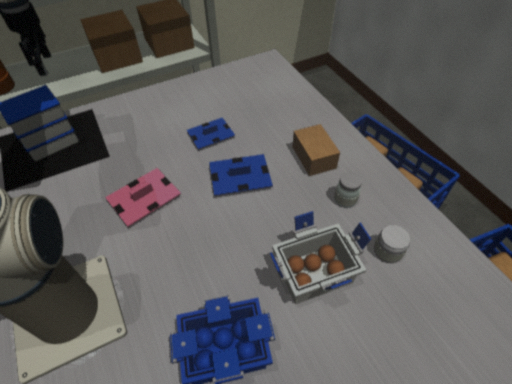

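The scene view shows the white tub at (187,180), the large blue lid at (287,225), and the smaller lid at (350,257). The jar, tin and carton are below and to the left. In the side view the tub is at (318,262) and the lid at (240,175).

```bash
cat > h.py <<'E'
from bench import arm,cams
import numpy as np, cv2
from scipy.spatial.transform import Rotation as Ro
def ray(c,u,v,z):
    d=np.linalg.inv(c["R"])@np.array([(u-c["cx"])/c["fx"],(v-c["cy"])/c["fy"],1]); o=-c["R"].T@c["t"]
    return o+d*(z-o[2])/d[2]
def proj(c,X):
    p=np.atleast_2d(X)@c["R"].T+c["t"]; return np.c_[c["fx"]*p[:,0]/p[:,2]+c["cx"],c["fy"]*p[:,1]/p[:,2]+c["cy"]]
def down(yaw): # tool x axis (jaw dir) at yaw, z down
    x=np.array([np.cos(yaw),np.sin(yaw),0]);z=np.array([0,0,-1.]);return Ro.from_matrix(np.c_[x,np.cross(z,x),z]).as_rotvec()
def snap(n,f):
    c=cams.camera_params(n);p=cams.capture(n);cv2.imwrite("pics/"+f,cv2.cvtColor(p,cv2.COLOR_RGB2BGR));return c
E
python3 - <<'E'
from h import *
s=cams.camera_params("scene");d=cams.camera_params("side");w=cams.camera_params("wrist")
for nm,a,b,z in [("tub",(187,177),(318,258),80),("lid",(287,225),(240,175),21),("jar",(187,240),(348,185),85),("tin",(139,212),(394,237),70),("carton",(237,270),(316,142),70),("bluetub",(218,118),(222,330),80),("small",(350,250),(211,133),21)]:
    print(nm,ray(s,*a,z).round(),ray(d,*b,z).round())
o=arm.observe();T=Ro.from_rotvec(o["orientation"]).as_matrix()
print("cam in tcp",T.T@(-w["R"].T@w["t"]-o["tcp_pos"]),(w["R"]@T).round(3), T.round(2))
E
```

```text
tub [ 563. -159.   80.] [ 546. -176.   80.]
lid [521. 182.  21.] [518. 175.  21.]
jar [743. -19.  85.] [727. -37.  85.]
tin [ 737. -206.   70.] [ 738. -208.   70.]
carton [740. 144.  70.] [751. 147.  70.]
bluetub [ 290. -230.   80.] [ 291. -222.   80.]
small [500. 381.  21.] [513. 378.  21.]
cam in tcp [  -1.19935002  -70.98854028 -129.68287984] [[ 1.    -0.     0.001]
 [ 0.     0.962 -0.275]
 [-0.     0.275  0.962]] [[ 0.22  0.97 -0.  ]
 [ 0.97 -0.22 -0.  ]
 [-0.   -0.   -1.  ]]
```

```bash
python3 - <<'E'
from h import *
arm.movep([510-40,-167,330],down(np.pi/2));c1=snap("wrist","wt.png");print(arm.observe()["time"])
arm.movep([519-40,178,270],down(np.pi/2));c2=snap("wrist","wl.png");print(arm.observe()["time"])
import pickle;pickle.dump((c1,c2),open("c.pkl","wb"))
E
```

```text
3.175
4.5417
```

View pics/wt.png

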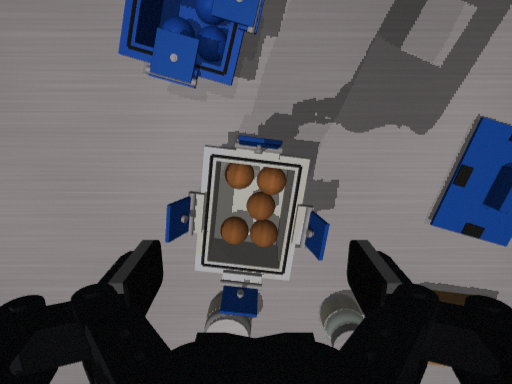

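View pics/wl.png

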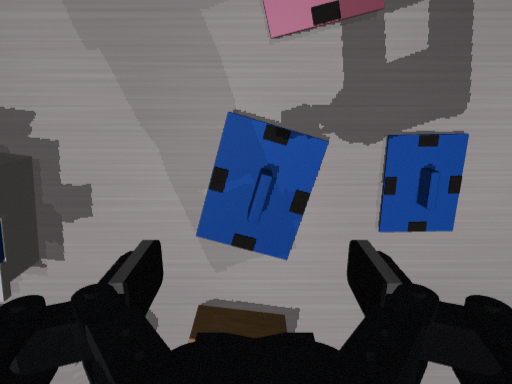

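The tub's rim corners are at roughly (204,146), (309,157), (290,279) and (195,270), with all four clips visible. The lid's corners are at roughly (233,111), (329,140), (288,259) and (197,236). I'll enlarge both.

```bash
python3 - <<'E'
import cv2,numpy as np
a=cv2.imread("pics/wt.png")[130:325,160:340];b=cv2.imread("pics/wl.png")[100:295,175:335]
cv2.imwrite("pics/crop.png",cv2.resize(np.hstack([a,b]),None,fx=2.35,fy=2.35,interpolation=cv2.INTER_CUBIC))
E
```

```text
(no output)
```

View pics/crop.png

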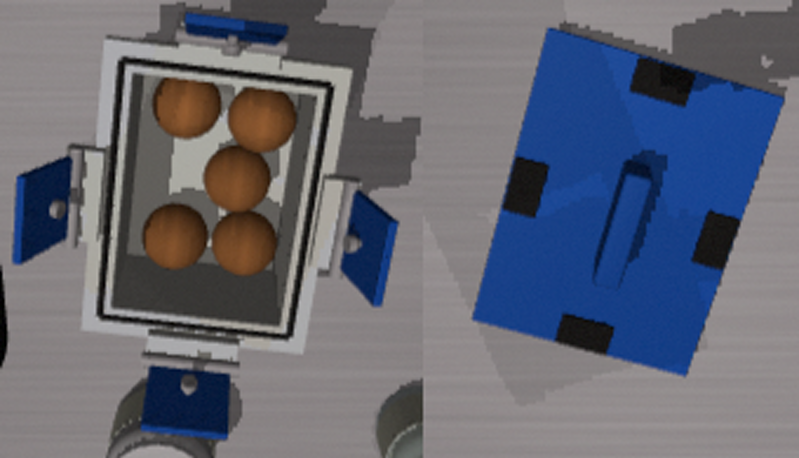

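```bash
cat > fit.py <<'E'
from h import *
from scipy.optimize import least_squares
def fit(c,px,L,W,z):
    P=np.array([ray(c,u,v,z)[:2] for u,v in px])
    loc=np.array([[-1,-1],[-1,1],[1,1],[1,-1]])*[L/2,W/2]
    f=lambda q:(loc@np.array([[np.cos(q[2]),np.sin(q[2])],[-np.sin(q[2]),np.cos(q[2])]])+q[:2]-P).ravel()
    m=P.mean(0);r=least_squares(f,[*m,0])
    print("mean",m.round(1),"fit",r.x.round(4),"res",r.fun.round(1),"sides",[np.linalg.norm(P[i]-P[i-1]).round(1) for i in range(4)]);return r.x
E
python3 - <<'E'
from fit import *
import pickle;c1,c2=pickle.load(open("c.pkl","rb"))
cr=lambda p,o,x0=0:(np.array(p,float)-[x0,0])/2.35+o-0.3
fit(c1,cr([(105,38),(352,70),(302,354),(82,330)],(160,130)),170,130,80)
for L in (142,150): fit(c1,cr([(120,57),(333,86),(291,340),(98,318)],(160,130)),L,L-40,80)
fit(c2,cr([(548,27),(784,98),(687,376),(473,320)],(175,100),423),166,126,21)
E
```

```text
mean [ 545.4 -174.7] fit [ 5.454174e+02 -1.747050e+02 -1.236000e-01] res [ 0.4 -0.2 -0.2  0.3  0.   0.4 -0.3 -0.5] sides [np.float64(170.7), np.float64(129.5), np.float64(169.8), np.float64(129.1)]
mean [ 545.8 -174.5] fit [ 5.457649e+02 -1.745173e+02 -1.240000e-01] res [ 6.5  4.8  3.8 -5.5 -6.  -4.9 -4.4  5.6] sides [np.float64(152.9), np.float64(112.5), np.float64(151.8), np.float64(112.7)]
mean [ 545.8 -174.5] fit [ 5.457649e+02 -1.745173e+02 -1.241000e-01] res [ 2.   1.3  0.4 -1.  -1.5 -1.5 -0.9  1.2] sides [np.float64(152.9), np.float64(112.5), np.float64(151.8), np.float64(112.7)]
mean [518.1 182.3] fit [ 5.181321e+02  1.823186e+02 -2.808000e-01] res [ 0.  -0.1 -0.5  0.5  0.2 -0.1  0.2 -0.3] sides [np.float64(165.8), np.float64(125.5), np.float64(165.1), np.float64(125.8)]
```

```bash
python3 - <<'E'
from h import *
import pickle
yl=np.pi/2-.281; yt=np.pi/2-.124
p=lambda s:print(s,(lambda o:(round(o["time"],2),o["tcp_pos"].round(1),o["ft_force"].round(1),round(o["finger_gap"],1),o["joints"][5].round(2)))(arm.observe()))
arm.movep([518.1,182.3,100],down(yl)); arm.move_l([518.1,182.3,42],feed=100);p("at")
arm.close();p("closed")
arm.move_l([518.1,182.3,150],feed=200);p("up")
arm.movep([530,0,230],down((yl+yt)/2))
arm.movep([545.5,-174.6,200],down(yt));p("over")
c=snap("wrist","held.png");c2=snap("side","held_side.png");pickle.dump(c,open("c3.pkl","wb"))
a=cv2.imread("pics/held.png");b=cv2.imread("pics/held_side.png")[150:342,190:446]
cv2.imwrite("pics/hb.png",cv2.resize(np.hstack([cv2.resize(a,(512,384)),cv2.resize(b,(512,384))]),(800,300)))
E
```

```text
at (6.01, array([518.5, 182.4,  42.4]), array([ 0.9, -0.2,  0.7]), 85.5, np.float64(-0.97))
closed (6.67, array([518.4, 182.4,  42.4]), array([-0.5,  0.3,  5.2]), 12.9, np.float64(-0.97))
up (7.36, array([517.2, 182. , 148.9]), array([ 0.2, -1.3, -3.9]), 12.9, np.float64(-0.97))
over (8.92, array([ 545.4, -173.5,  199. ]), array([ 0.1,  0.9, -3.2]), 13.1, np.float64(-1.78))
```

View pics/hb.png

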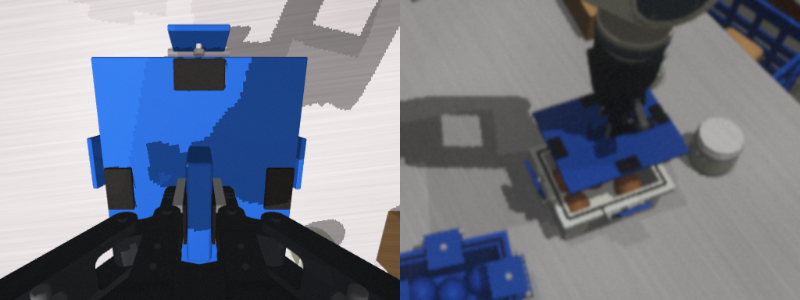

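The lid is held level and square. Its edges are at columns 92 and 308, and the clips beside it are symmetric about it. I'll lower it, watching the force.

```bash
python3 - <<'E'
from h import *
f0=arm.observe()["ft_force"]
arm.move_l([545.5,-174.6,128],feed=50)
z=128
while z>104.5:
    z-=1.5; arm.move_l([545.5,-174.6,z],feed=30); o=arm.observe(); d=o["ft_force"]-f0
    print(z,o["time"].__round__(2),o["tcp_pos"].round(1),d.round(1))
    if np.linalg.norm(d)>6: break
E
```

```text
126.5 10.86 [ 545.5 -174.6  126.5] [-0.1  0.2 -0.6]
125.0 11.11 [ 545.4 -174.6  124.9] [ 0.3  0.3 -1. ]
123.5 11.36 [ 545.4 -174.5  123.4] [0.7 0.3 0.1]
122.0 11.61 [ 545.4 -174.6  121.9] [ 1.  -1.   0.1]
120.5 11.86 [ 545.4 -174.6  120.4] [-1.  -0.3 -1.1]
119.0 12.11 [ 545.4 -174.6  118.9] [-0.2  0.5 -0.9]
117.5 12.36 [ 545.4 -174.6  117.4] [ 0.4 -0.4 -0.2]
116.0 12.61 [ 545.4 -174.6  115.9] [ 0.6  0.6 -0.2]
114.5 12.86 [ 545.4 -174.6  114.4] [ 0.6  0.6 -0.7]
113.0 13.11 [ 545.4 -174.6  112.9] [-0.2  1.4 -0.3]
111.5 13.36 [ 545.4 -174.6  111.4] [ 0.4 -0.3 -0.2]
110.0 13.61 [ 545.4 -174.6  109.9] [ 0.9  0.2 -0.9]
108.5 13.86 [ 545.4 -174.6  108.4] [ 0.6  0.8 -0.3]
107.0 14.11 [ 545.7 -174.7  107.4] [-0.8  0.2  5.8]
105.5 14.36 [ 545.8 -174.7  107.3] [-6.6  2.4 19.5]
```

```bash
python3 - <<'E'
from h import *
import pickle
arm.move_l([545.5,-174.6,107.2],feed=30);print(arm.observe()["ft_force"].round(1))
arm.let_go();arm.sleep(.25);o=arm.observe();print(o["time"],o["ft_force"].round(1))
arm.move_l([545.5,-174.6,140],feed=60);arm.move_l([495,-168,260],feed=200)
c=snap("wrist","on.png");pickle.dump(c,open("c4.pkl","wb"));print(arm.observe()["time"])
cv2.imwrite("pics/onb.png",cv2.resize(cv2.imread("pics/on.png"),(800,600),interpolation=cv2.INTER_CUBIC))
E
```

```text
[-1.3 -0.1  2.9]
15.5583 [ 0.1 -0.5 -1. ]
17.1083
```

View pics/onb.png

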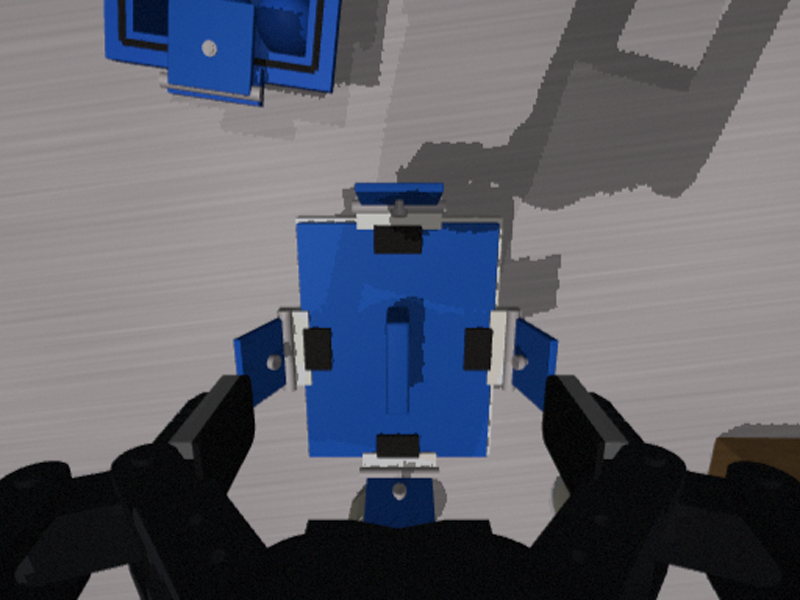

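The lid sits square and centred on the rim. Next I'll fold clip0, feeling for its stop.

```bash
cat > press.py <<'E'
from h import *
C=np.array([545.5,-174.6]);Y=-.124;ex=np.array([np.cos(Y),np.sin(Y)]);ey=np.array([-ex[1],ex[0]])
CL=[(-ex,93),(ex,93),(-ey,73),(ey,73)]
def press(i,stop=13.,half=11,tip=14,r=34.):
    out,d=CL[i]; yaw=Y+np.pi/2 if i<2 else Y
    def P(o,z): return np.array([*(C+out*(d+o+half)),z+tip])   # inner lower corner of the tip at (o outwards of hinge, z)
    def go(o,z,feed): arm.move_l(P(o,z),feed=feed)
    arm.movep(P(34,155),down(yaw)); arm.sleep(.15); f0=np.mean([(arm.sleep(.03),arm.observe()["ft_force"])[1] for _ in range(4)],0)
    def F(n):
        f=arm.observe()["ft_force"]-f0; return f@n, np.linalg.norm(f)
    go(34,120,90); log=[]
    nrm=lambda t:np.array([*(out*np.cos(t)),np.sin(t)])
    for o in np.linspace(30,5,7):
        go(o,124-4*(o-5)/25,35); a,b=F(nrm(0)); log.append(("in",round(o),a,b))
        if b>16: print(log);return False
    t=0;res=None
    while t<1.75:
        t+=.12 if t<1.2 else .02
        u=min(t,np.pi/2); go(-r*np.sin(u)+5*np.cos(u),90+r*np.cos(u)+5*np.sin(u)-(t-u)*r,35 if t<1.2 else 15)
        a,b=F(nrm(u)); log.append((round(t,2),a,b))
        if (t<1.15 and b>17) or b>20: res="abort";break
        if t>1.15 and a>stop: res="stop";break
    print(i,res,"TCP",arm.observe()["tcp_pos"].round(1)," ".join(f"{l[-3]}:{l[-2]:.1f}/{l[-1]:.1f}" for l in log))
    if res=="stop": arm.sleep(.2);print("held",F(nrm(u)))
    p=arm.observe()["tcp_pos"]; arm.move_l(p+[*(out*3),15],feed=45); arm.move_l([p[0],p[1],175],feed=200); print("t",arm.observe()["time"])
    return res=="stop"
E
python3 - <<'E'
from press import *
arm.close(); print(arm.observe()["time"]); press(0)
E
```

```text
17.875
0 stop TCP [ 475.5 -166.1  116.1] 30:-0.4/0.6 26:-0.6/0.6 22:0.6/0.6 18:-0.7/0.8 13:3.0/4.1 9:4.5/5.7 5:3.9/5.0 0.12:4.0/4.3 0.24:3.0/3.5 0.36:2.1/3.2 0.48:2.3/2.7 0.6:2.3/2.8 0.72:1.6/2.4 0.84:-0.2/0.7 0.96:2.0/2.8 1.08:2.0/2.5 1.2:5.0/6.0 1.22:5.2/5.7 1.24:6.7/7.2 1.26:6.2/6.6 1.28:7.7/7.9 1.3:8.4/8.9 1.32:8.1/8.2 1.34:9.1/9.4 1.36:10.5/10.8 1.38:13.0/13.0 1.4:18.7/18.7
held (np.float64(17.730629530886606), np.float64(17.738001508038426))
t 27.5417
```

Clip0 has come up against its stop: the push rose gradually, then sharply to 18 N. I'll use slightly finer final steps for the rest.

```bash
sed -i 's/else .02$/else .016/; s/np.linspace(30,5,7)/np.linspace(26,5,5)/' press.py; python3 - <<'E'
from press import *
press(1) and press(2)
E
```

```text
1 stop TCP [ 616.2 -183.5  115.8] 26:0.7/1.3 21:0.9/1.2 16:3.1/3.2 10:5.1/6.0 5:5.3/6.5 0.12:5.6/6.3 0.24:4.7/5.9 0.36:4.8/5.8 0.48:4.8/5.6 0.6:4.6/5.8 0.72:4.9/5.6 0.84:4.9/5.8 0.96:4.1/4.5 1.08:4.1/4.6 1.2:5.0/5.3 1.22:6.1/6.6 1.23:6.9/7.2 1.25:7.4/7.9 1.26:7.1/7.8 1.28:7.6/8.0 1.3:7.2/7.6 1.31:8.6/9.0 1.33:8.8/9.3 1.34:10.3/10.9 1.36:11.1/11.9 1.38:11.0/11.5 1.39:12.4/13.2 1.41:15.2/15.8
held (np.float64(14.095183697209078), np.float64(14.652596870511404))
t 37.9583
2 stop TCP [ 539.4 -223.5  110.6] 26:0.9/1.4 21:0.3/0.6 16:5.8/6.8 10:5.4/6.2 5:4.3/5.6 0.12:4.3/5.1 0.24:4.3/5.5 0.36:5.0/6.2 0.48:4.3/5.9 0.6:3.8/4.6 0.72:3.6/4.5 0.84:3.2/3.9 0.96:4.6/5.2 1.08:3.7/4.6 1.2:6.0/7.4 1.22:6.6/7.7 1.23:5.7/7.3 1.25:7.5/8.2 1.26:7.4/8.3 1.28:7.7/8.6 1.3:7.1/9.3 1.31:6.6/7.9 1.33:6.8/8.8 1.34:7.3/8.4 1.36:7.3/8.3 1.38:6.9/8.8 1.39:8.4/9.6 1.41:8.0/9.0 1.42:7.2/8.5 1.44:8.4/9.7 1.46:8.2/9.7 1.47:9.7/10.7 1.49:10.3/11.4 1.5:10.3/11.4 1.52:10.3/11.3 1.54:12.6/13.4 1.55:15.3/16.2
held (np.float64(14.334326565539037), np.float64(15.215328287002782))
t 51.0333
```

```bash
sed -i 's/t+=.12 if t<1.2 else .016/t+=.156 if t<1.2 else .018/' press.py; python3 - <<'E'
from press import *
press(3)
arm.movep([495,-168,290],down(Y+np.pi/2)) if arm.observe()["time"]<65 else None
print(arm.observe()["time"]); snap("wrist","end.png");snap("side","ends.png")
a=cv2.imread("pics/end.png")[:,60:460];b=cv2.imread("pics/ends.png")[192:342,240:396]
cv2.imwrite("pics/eb.png",np.hstack([a,cv2.resize(b,(399,384),interpolation=cv2.INTER_CUBIC)]))
E
```

```text
3 stop TCP [ 552.  -124.7  113.9] 26:-0.4/1.2 21:-0.3/1.3 16:1.7/2.9 10:3.4/4.4 5:3.1/5.1 0.16:2.2/2.3 0.31:2.3/2.3 0.47:2.5/3.0 0.62:1.8/2.1 0.78:1.5/1.7 0.94:1.9/2.6 1.09:1.7/3.0 1.25:4.8/6.0 1.27:5.5/6.2 1.28:6.1/6.9 1.3:6.5/6.9 1.32:7.3/7.8 1.34:8.2/8.8 1.36:8.0/9.0 1.37:8.1/8.8 1.39:9.6/10.2 1.41:9.6/10.1 1.43:10.3/10.8 1.45:11.9/12.5 1.46:15.8/16.3
held (np.float64(15.797158052694943), np.float64(16.344023437892783))
t 60.8583
62.3417
```

View pics/eb.png

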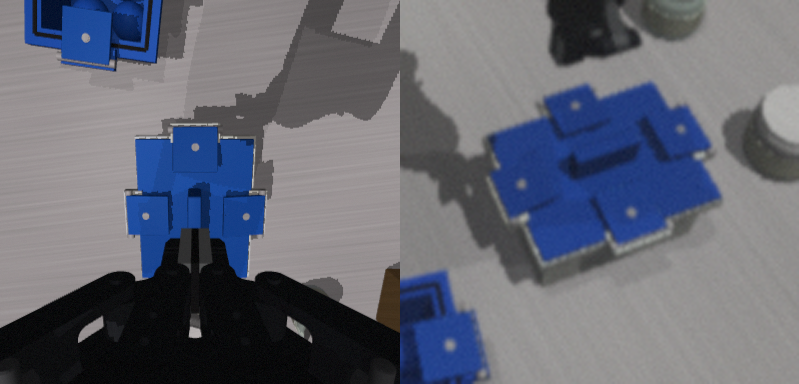

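All four clips are down over a seated, square lid and the gripper is clear, so I'm handing in.

```bash
python3 -c "
from bench import arm
arm.job_done();print(arm.observe()['time'])"
```

```text
the job is handed in; nothing more can be done
the job is handed in; nothing more can be done
```

I put the large blue lid on the white tub, let go of it and folded all four clips down until each stopped. I then handed the job in at about 62 s of the 72 s limit. No verdict was reported.

- **Lid:** it landed at a TCP height of 107.3 mm, against 107 mm expected. The wrist picture after release showed it square and centred on the rim.
- **Clips:** on each one the push rose gradually to about 10–13 N, then sharply at the hard stop. The highest forces I read were 18.7, 15.8, 16.2 and 16.3 N for clips 0 to 3, all under the 25 N limit. Clip0 went higher because one reading came in at 13.0 N, just under my stop threshold, so it took one more step.
- **Last pictures:** the side view shows all four clips folded over a level-looking lid, with the gripper clear. The jar and tin are only partly in view. No contact with the other goods was felt or planned, but I did not re-measure their positions.
- **Not measured:** I could not read how hard each clip bears on the lid after release. I infer it from the hard stops I felt.

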